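# Slide the stud crate home against the clamped seal buffer

## Robot

A 6-joint arm with a two-finger parallel gripper is mounted at the origin on the work surface. World frame = base frame: x ahead of the robot, y to its left, z up, the work surface at z = 0. Lengths are in mm, angles in rad, forces in N, time in s.
With the tool pointing down it reaches from about 350 to 975 mm from the base axis. Payload 7.1 kg.
Tool frame: the origin (TCP) lies between the finger pads; the fingertips stand 19 mm ahead of it and the grasp point (between the pads) is the TCP; z points along the fingers, y is the line along which they close (so a half turn about z gives the same grasp; the last joint's range is limited). The gripper opens to 88 mm and grips with 3 to 60 N. Pads are 20 mm wide; open, the fingers measure 115 mm over their backs; the gripper's body (75 mm by 178 mm) begins 61 mm behind the grasp point.
Start: joints at [-1.257, 0.423, 1.63, -0, 1.089, -0.019], TCP at [204.199, -590.684, 241.675] pointing down, gripper open.
Joint ranges: [-3, 3], [-0.9, 2.11], [0.09, 2.58], [-1.31, 4.45], [0.11, 2.69], [-2.54, 2.54]. Speed limits (rad/s): [2.39, 2.39, 3.01, 3.14, 3.14, 3.14].

## Interface

Orientations are given as a rotation vector (axis times angle).
In Python, from workcell import ctrl gives the robot as it stands.
- The arm moves only by the tool arm_command, never from a script. Its argument "series" is a list of rows, each an object with "linear": the shift along the tool's x, y, z in m, a list of three; "turn": the turn about the tool's z in rad. A call has 1 to 10 rows; each row shifts and turns the commanded pose from where the row before left it, along the tool's axes as they then stand; what a row does not reach is not made up. A row lasts 1/10 s, in which the tool goes at most 50 mm and 8.59 degrees, less where a joint would pass 70% of its speed; a pose out of reach is approached as far as the arm can. A call with a gripper value outside its range is refused whole. "jaw" is the opening, from -1 (shut) to 1 (fully open), set as the call begins (left out, the last holds). The fingers move at their own pace and stop on an object; the grip force is fixed at half the most. Time passes only in rows, so rows that do not move let the fingers close. It gives the time, the measured TCP pose, the force, the opening and the grip force at its end, in the units of the state.
- ctrl.get_obs(): the state, without advancing time (a new reading comes with each control period).
- ctrl.get_image(name): name is "scene" or "top"; returns a dict with "frame" (384x512x3 uint8, blue, green, red), "fx", "fy", "cx", "cy" (pixels), "rvec" (rotation vector, rad) and "tvec" (3), from world to camera coordinates, as OpenCV has them. Camera axes: x right, y down, z forward; pixel columns grow to the right and rows downward; lengths in mm; the calibration is good to about 2 mm. A picture is of the moment at which its call begins. There is no depth.
- ctrl.close_job(): hands the job in; it is judged then, once.
The state is a dict: "t": time; "qpos": joint angles; "qvel": joint speeds; "joint_torque": joint torques, N m; "ee_pos": TCP position; "orientation": TCP orientation; "ft_force": force on the tool from outside, world axes, zero at the start; "moment": the same for the moment, N m; "width": finger opening in mm; "grasp_force": force on a finger pad.
Only numpy, scipy, OpenCV 4.12 (cv2) and the standard library are available. Lean on these libraries where they do the work, as an engineer would, in place of code of your own. Each camera call takes 0.05 s, during which the arm holds its last target. There are 200 camera calls.

## Task

Push the tall stud crate by its low wooden skid, away from the robot, so that it slides upright (without rocking or tipping, and without being lifted) until its far edge rests squared up against the black rubber seal held in the bar clamp, with the skid between the two yellow lines. Push only on the skid, never on the tall blue box or the studs in it, and leave the orange ring, the brass plug and the two nuts where they are; finish with the robot clear of everything.

Things in the scene. Friction and masses are not known exactly. Their poses are not given: they have to be found in the camera images.
- crate: Stud crate, one rigid thing of about 0.9 kg: a plywood skid 120 (x) x 120 (y) x 22 mm thick, flat on the cart, carrying a tall box at its far end. Origin: centre of the skid's underside; x points from the bare toe (x -60 to -10 mm) to the far edge, away from the robot; y left, z up. Pushed at the skid's edge it slides (roughly 4 to 12 N); pushed high it tips over its far edge.
- crate_box: Upper part of the crate, fixed to the skid, same origin and axes: a blue steel box over x -10 to +60, y -55 to +55, z 22 to 142 mm, with three steel studs standing out of it to z 171 mm. The robot must not push on it. Centre of mass of the whole crate about x +18, z 70 mm.
- toe (a point): Middle of the skid's near edge (the end face of the toe, 120 mm wide and 22 mm high, turned towards the robot), 11 mm above the cart top: the place to push. Axes as the crate's.
- nose (a point): Middle of the skid's far edge, 11 mm above the cart top: 120 mm ahead of the toe point. Axes as the crate's. At the start it is 90 to 145 mm short of the rubber; the crate is up to 30 mm off the middle and turned up to 0.2 rad from the clamp.
- clamp: Red bar clamp fixed to the cart, gripping a black rubber seal segment 200 mm wide, 34 mm high. Origin: middle of the foot of the seal's flat front face; x points away from the robot into the rubber, y left along the face. Jaws, bar and screw lie behind the face. Inner edges of the yellow lines: y -85, +85 mm. Target for the crate: nose at x 0 touching the rubber, y near 0, crate x along clamp x.
- spacer: Orange polymer spacer ring lying flat, 64 mm outside, 40 mm bore, 18 mm high; origin at the centre of its underside. Bystander. The four bystanders stand 165 to 215 mm to the sides of the clamp's middle line.
- plug: Knurled brass inspection plug, head 36 mm across, 42 mm high; origin at the centre of its underside. Bystander.
- nut_a: Galvanized round tension nut, 54 mm across, 27 mm high with its bolt heads; origin at the centre of its underside. Bystander.
- nut_b: The second tension nut, the same as the first. Bystander.

How it is judged:
By the outcome, as a careful person would: the job done as asked, in the order asked, and still so for the second after the job is handed in, with the robot touching nothing.
It also fails if it takes over 51 s, if anything falls off the work surface, if the arm or the gripper's body presses on something with over 40 N, if the wrist force passes 120 N, or if a joint passes its speed limit or range.

## Working session

There is one attempt and no reset: what is moved stays moved. The work goes in short steps, Python scripts to look and compute and a tool call to move; the robot and the scene stay as the last step left them, time stands still between calls to the robot, and variables do not carry over. Pictures are saved under pics/ and viewed, at most 10 in all, crops included, and the job is handed in when it is done.

Besides the shell and the picture viewer there is one more tool, called after "Emit:" as name(argument=value, ...), one argument or row to a line, values as JSON. arm_command: Moves the arm, as the interface text tells. Its arguments: {"type":"object","properties":{"series":{"type":"array"},"jaw":{"type":"number"}},"required":["series"]}

```bash
mkdir -p pics
cat > h.py <<'E'
import numpy as np, cv2
from workcell import ctrl
def grab(name,fn=None):
    d=ctrl.get_image(name)
    if fn: cv2.imwrite('pics/'+fn,d['frame'])
    return d
def ray(d,uv,z):
    R=cv2.Rodrigues(np.array(d['rvec'],float))[0];t=np.array(d['tvec'],float).ravel()
    c=-R.T@t; r=R.T@np.array([(uv[0]-d['cx'])/d['fx'],(uv[1]-d['cy'])/d['fy'],1])
    return c+r*(z-c[2])/r[2]
def proj(d,P):
    K=np.array([[d['fx'],0,d['cx']],[0,d['fy'],d['cy']],[0,0,1]],float)
    return cv2.projectPoints(np.array(P,float).reshape(-1,3),np.array(d['rvec'],float),np.array(d['tvec'],float),K,None)[0].reshape(-1,2)
E
python3 - <<'E'
from h import *
a=grab('scene','s0.png');b=grab('top','t0.png')
for d in(a,b):
    R=cv2.Rodrigues(np.array(d['rvec'],float))[0];print(d['fx'],-R.T@np.array(d['tvec'],float).ravel(),R[2])
o=ctrl.get_obs();print(o['t'],o['ee_pos'],o['orientation'],o['ft_force'],o['width'])
E
```

```text
415.8975842751359 [1281.16543695 -230.6283353   560.92302675] [-0.74323738  0.29753191 -0.59922697]
389.8044583502809 [587.24342333  47.16378936 824.92205233] [ 0.05744565 -0.03506395 -0.99773269]
0.1 [ 204.05138612 -590.24741357  240.9694222 ] [-3.09681548e+00 -5.20132486e-01  3.43927278e-04] [ 0.35081206 -0.08325435  0.72493563] 87.59184050844564
```

View pics/t0.png

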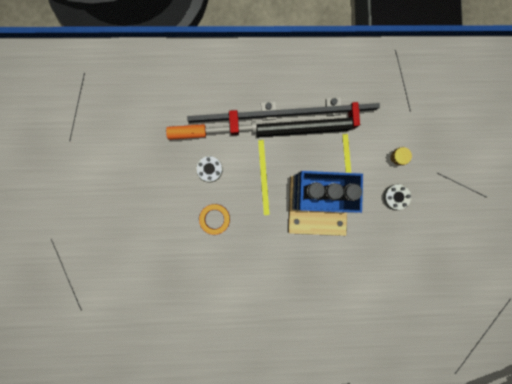

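View pics/s0.png

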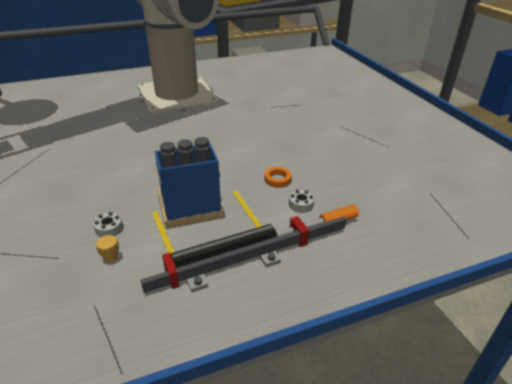

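The top view shows the crate near (325,205), the seal at about (256–354,130), and the yellow lines at about u=264 and u=348. I'll zoom in for precise edges.

Run:
```python
import cv2
i=cv2.imread('pics/t0.png')[95:245,235:375]
cv2.imwrite('pics/t0c.png',cv2.resize(i,None,fx=4,fy=4,interpolation=cv2.INTER_CUBIC))
```

```text
(no output)
```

View pics/t0c.png

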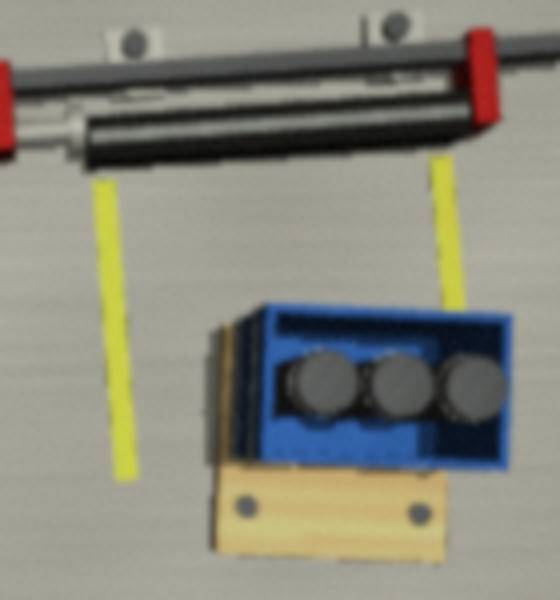

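```bash
cat >> h.py <<'E'
from scipy.optimize import least_squares
def tf(p,P):
    P=np.array(P,float);c,s=np.cos(p[2]),np.sin(p[2])
    return np.c_[p[0]+c*P[:,0]-s*P[:,1],p[1]+s*P[:,0]+c*P[:,1],P[:,2]]
def fit(d,P,uv,p0):
    r=least_squares(lambda p:(proj(d,tf([p[0],p[1],p[2]/100],P))-uv).ravel(),[p0[0],p0[1],0],loss='soft_l1')
    print('res',(r.fun.reshape(-1,2)).round(1).tolist());return np.array([r.x[0],r.x[1],r.x[2]/100])
def rel(c,k):
    """crate pose c in clamp frame k"""
    D=np.array(c[:2])-k[:2];co,s=np.cos(k[2]),np.sin(k[2]);return np.array([co*D[0]+s*D[1],-s*D[0]+co*D[1],c[2]-k[2]])
E
python3 - <<'E'
from h import *
d=grab('top')
f=lambda L:np.array([[235-.375+u/4,95-.375+v/4] for u,v in L])
c=fit(d,[[-60,60,22],[-60,-60,22],[60,55,142],[60,-55,142],[-10,-55,142]],f([(216,549),(445,562),(265,303),(512,316),(508,468)]),[560,0])
for q in f([(115,182),(137,478),(432,158),(443,310),(88,170),(470,150)]):print(ray(d,q,0).round(1))
L=[ray(d,q,0) for q in f([(115,182),(137,478),(432,158),(443,310)])]
F=[ray(d,q,0) for q in f([(88,170),(470,150)])]
v=F[1]-F[0];k3=np.arctan2(v[0],-v[1])
print('angles foot',k3,'lines',[np.arctan2((a-b)[1],(a-b)[0]) for a,b in((L[0],L[1]),(L[2],L[3]))])
print('crate',c)
th=np.mean([np.arctan2((a-b)[1],(a-b)[0]) for a,b in((L[0],L[1]),(L[2],L[3]))])
print('nose',tf(c,[[60,0,11]]),'toe',tf(c,[[-60,0,11]]))
n=np.array([-np.sin(th),np.cos(th)]);e=np.array([np.cos(th),np.sin(th)])
print('line y:',[float(l[:2]@n) for l in L],'foot x:',[float(l[:2]@e) for l in F], 'foot y',[float(l[:2]@n) for l in F])
E
```

```text
res [[-0.5, 1.1], [0.2, 0.2], [0.1, -0.6], [0.1, -1.1], [0.0, 0.4]]
[724.4   6.4   0. ]
[566.7  -1.8   0. ]
[ 734.8 -164.6    0. ]
[ 652.7 -167.8    0. ]
[731.1  20.7   0. ]
[ 738.9 -185.4    0. ]
angles foot 0.03763345295395094 lines [np.float64(0.05200174363459067), np.float64(0.03862327861159526)]
crate [ 5.83730827e+02 -1.03012254e+02 -6.35923131e-02]
nose [[ 643.60954815 -106.82522181   11.        ]] toe [[523.85210532 -99.19928652  11.        ]]
line y: [-26.425894093183548, -27.4825148497128, -197.71916294807372, -197.16945222439864] foot x: [731.2819591494015, 729.6985083515041] foot y [-12.45895916734988, -218.65868296468642]
```

Crate: nose 92 mm short of the rubber, about 20 mm right of the clamp's middle and turned −0.11 rad. I'll push with both fingertips open on the toe's end face, steering as I go.

Emit:
arm_command(
  series=[
    {"linear": [0.03, -0.027, 0], "turn": 0},
    {"linear": [0.03, -0.027, 0], "turn": 0},
    {"linear": [0.03, -0.027, 0], "turn": 0},
    {"linear": [0.03, -0.027, 0], "turn": 0},
    {"linear": [0.03, -0.027, 0], "turn": 0},
    {"linear": [0.03, -0.027, 0], "turn": 0},
    {"linear": [0.03, -0.027, 0], "turn": 0},
    {"linear": [0.03, -0.027, 0], "turn": 0},
    {"linear": [0.03, -0.027, 0], "turn": 0},
    {"linear": [0.03, -0.027, 0], "turn": 0},
  ],
  jaw=1,
)

```text
t: 1.15
ee_pos: [400.0, -236.0, 241.7]
orientation: [3.098, 0.52, 0.0]
ft_force: [-0.3, -0.1, 0.2]
width: 87.7
grasp_force: 0.0
```

Emit:
arm_command(
  series=[
    {"linear": [0, 0, 0], "turn": 0.1},
    {"linear": [0, 0, 0], "turn": 0.1},
    {"linear": [0, 0, 0], "turn": 0.1},
    {"linear": [0, 0, 0], "turn": 0.097},
    {"linear": [0, 0, 0], "turn": 0},
  ],
)

```text
t: 1.65
ee_pos: [399.4, -237.3, 241.6]
orientation: [-3.14, 0.102, 0.0]
ft_force: [0.0, -0.2, 0.5]
width: 87.7
grasp_force: 0.0
```

Emit:
arm_command(
  series=[
    {"linear": [0.016, -0.029, 0]},
    {"linear": [0.016, -0.029, 0]},
    {"linear": [0.016, -0.029, 0]},
    {"linear": [0.016, -0.029, 0]},
    {"linear": [0.016, -0.03, 0]},
    {"linear": [0, 0, 0.03]},
    {"linear": [0, 0, 0.03]},
    {"linear": [0, 0, 0.03]},
    {"linear": [0, 0, 0.03]},
    {"linear": [0, 0, 0]},
  ],
)

```text
validation failed for argument at $.se...
```

Run:
```python
from h import *
o=ctrl.get_obs();print(o['ee_pos'],o['orientation'],o['ft_force'])
d=grab('top');i=d['frame'][95:305,215:395]
cv2.imwrite('pics/t1.png',cv2.resize(i,None,fx=2.8,fy=2.8,interpolation=cv2.INTER_CUBIC))
```

```text
[ 399.44494377 -237.33189455  241.55469966] [-3.13976303e+00  1.01771290e-01  4.63459461e-04] [ 0.03123589 -0.200925    0.46234451]
```

View pics/t1.png

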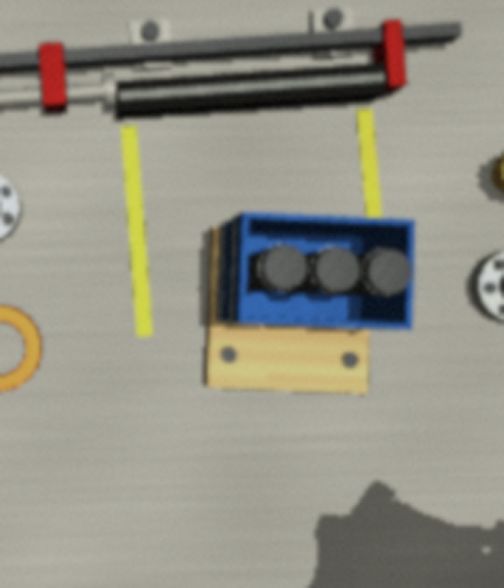

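The "turn" key is required, so that move was refused. The picture shows the crate untouched (toe edge at crop 205–367, 388) and only the arm's shadow below it. Repeating the move with "turn".

Emit:
arm_command(
  series=[
    {"linear": [0.016, -0.029, 0], "turn": 0},
    {"linear": [0.016, -0.029, 0], "turn": 0},
    {"linear": [0.016, -0.029, 0], "turn": 0},
    {"linear": [0.016, -0.029, 0], "turn": 0},
    {"linear": [0.016, -0.03, 0], "turn": 0},
    {"linear": [0, 0, 0.03], "turn": 0},
    {"linear": [0, 0, 0.03], "turn": 0},
    {"linear": [0, 0, 0.03], "turn": 0},
    {"linear": [0, 0, 0.03], "turn": 0},
    {"linear": [0, 0, 0], "turn": 0},
  ],
)

```text
t: 2.7
ee_pos: [486.1, -96.4, 118.6]
orientation: [-3.139, 0.097, 0.011]
ft_force: [0.1, 0.8, -0.4]
width: 88.2
grasp_force: 0.0
```

Run:
```python
from h import *
d=grab('top');i=d['frame'][95:305,215:395]
cv2.imwrite('pics/t2.png',cv2.resize(i,None,fx=2.8,fy=2.8,interpolation=cv2.INTER_CUBIC))
```

```text
(no output)
```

View pics/t2.png

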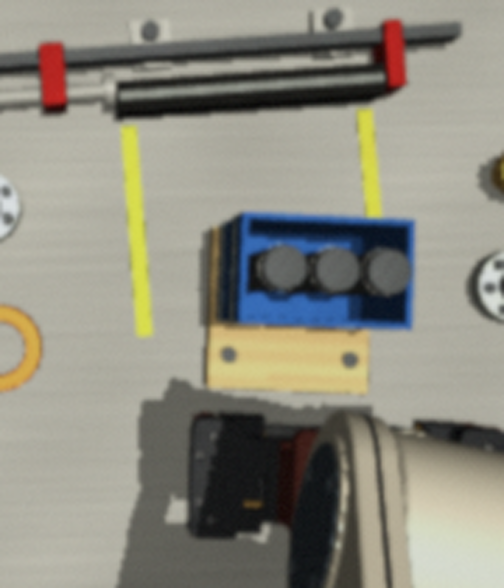

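The gripper sits behind the toe, with its long side along the crate's y and clear of the box. Descending, then creeping up to contact.

Emit:
arm_command(
  series=[
    {"linear": [0, 0, 0.03], "turn": 0},
    {"linear": [0, 0, 0.03], "turn": 0},
    {"linear": [0, 0, 0.02], "turn": 0},
    {"linear": [0, 0, 0.013], "turn": 0},
    {"linear": [0, 0, 0], "turn": 0},
    {"linear": [0.006, 0, 0], "turn": 0},
    {"linear": [0.006, 0, 0], "turn": 0},
    {"linear": [0.006, 0, 0], "turn": 0},
    {"linear": [0, 0, 0], "turn": 0},
  ],
)

```text
t: 3.65
ee_pos: [508.6, -98.4, 29.6]
orientation: [3.139, -0.1, 0.004]
ft_force: [0.4, 0.3, 0.4]
width: 87.6
grasp_force: 0.0
```

Emit:
arm_command(
  series=[
    {"linear": [0.002, 0, 0], "turn": 0},
    {"linear": [0.002, 0, 0], "turn": 0},
    {"linear": [0.002, 0, 0], "turn": 0},
    {"linear": [0, 0, 0], "turn": 0},
  ],
)

```text
t: 4.05
ee_pos: [511.2, -98.2, 28.4]
orientation: [-3.139, 0.101, 0.005]
ft_force: [-3.8, -0.0, 3.0]
width: 88.0
grasp_force: 2.4
```

Contact is made at low force. Now steering: turning the crate left while advancing.

Emit:
arm_command(
  series=[
    {"linear": [0.003, 0.0036, 0], "turn": -0.041},
    {"linear": [0.003, 0.0036, 0], "turn": -0.041},
    {"linear": [0.003, 0.0036, 0], "turn": -0.041},
    {"linear": [0.003, 0.0036, 0], "turn": -0.041},
    {"linear": [0.003, 0.0036, 0], "turn": -0.041},
    {"linear": [0, 0, 0], "turn": 0},
  ],
)

```text
t: 4.65
ee_pos: [527.5, -116.3, 28.4]
orientation: [-3.134, -0.221, 0.002]
ft_force: [-1.3, 0.3, -0.8]
width: 87.9
grasp_force: 1.1
```

Run:
```python
from h import *
o=ctrl.get_obs();print(o['ee_pos'],o['orientation'],o['ft_force'])
d=grab('top');i=d['frame'][95:245,235:375]
cv2.imwrite('pics/t3.png',cv2.resize(i,None,fx=4,fy=4,interpolation=cv2.INTER_CUBIC))
```

```text
[ 527.54674029 -116.33609605   28.36014629] [-3.13353030e+00 -2.21237274e-01  1.66172984e-03] [-1.25420645  0.25461521 -0.82714094]
```

View pics/t3.png

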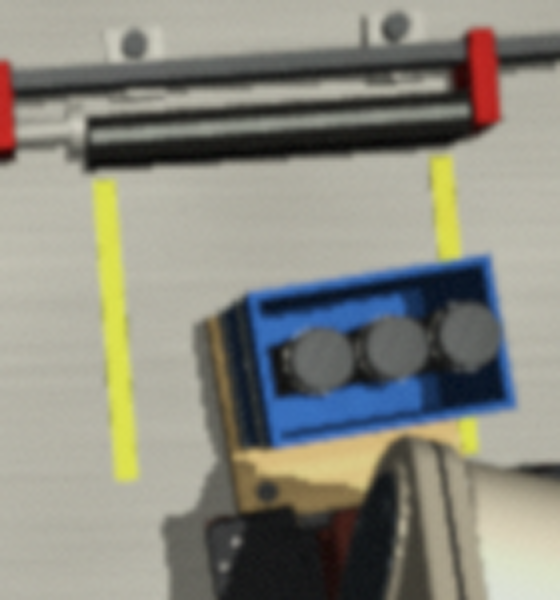

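The crate stays upright and follows the turn; box rim corners are at crop (245,293), (490,256), (518,408), (272,447).

Run:
```python
from h import *
d=grab('top')
f=lambda L:np.array([[235-.375+u/4,95-.375+v/4] for u,v in L])
c=fit(d,[[60,55,142],[60,-55,142],[-10,-55,142],[-10,55,142]],f([(245,293),(490,256),(518,408),(272,447)]),[590,-100])
print(c, rel(c,np.array([734.8,-79.2,.045])))
```

```text
res [[0.3, -0.3], [-0.1, -0.6], [-0.3, 0.4], [0.1, 0.5]]
[ 5.99133425e+02 -1.06264883e+02  1.37542554e-01] [-1.36746745e+02 -2.09345485e+01  9.25425542e-02]
```

Emit:
arm_command(
  series=[
    {"linear": [0.003, 0.0042, 0], "turn": -0.048},
    {"linear": [0.003, 0.0042, 0], "turn": -0.048},
    {"linear": [0.003, 0.0042, 0], "turn": -0.048},
    {"linear": [0.003, 0.0042, 0], "turn": -0.048},
    {"linear": [0.003, 0.0042, 0], "turn": -0.048},
    {"linear": [0.003, 0, 0], "turn": 0},
    {"linear": [0.003, 0, 0], "turn": 0},
    {"linear": [0.003, 0, 0], "turn": 0},
    {"linear": [0.003, 0, 0], "turn": 0},
    {"linear": [0.003, 0, 0], "turn": 0},
  ],
)

```text
t: 5.75
ee_pos: [561.4, -127.1, 28.6]
orientation: [-3.085, -0.594, 0.0]
ft_force: [-3.4, -0.4, -1.8]
width: 87.4
grasp_force: 1.5
```

Emit:
arm_command(
  series=[
    {"linear": [0.003, 0, 0], "turn": 0},
    {"linear": [0.003, 0, 0], "turn": 0},
    {"linear": [0, 0, 0], "turn": 0},
  ],
)

```text
t: 6.05
ee_pos: [567.7, -125.0, 28.8]
orientation: [3.085, 0.595, 0.002]
ft_force: [-1.6, -0.3, -1.3]
width: 87.9
grasp_force: 0.5
```

Run:
```python
from h import *
d=grab('top');i=d['frame'][95:245,235:375]
cv2.imwrite('pics/t4.png',cv2.resize(i,None,fx=4,fy=4,interpolation=cv2.INTER_CUBIC))
```

```text
(no output)
```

View pics/t4.png

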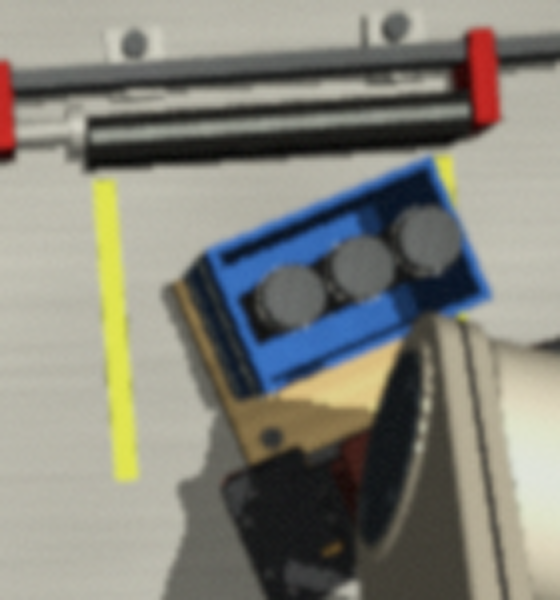

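The crate is upright, turned left and nearer the seal; rim corners at about (205,250), (435,156), (493,297), (265,395).

Run:
```python
from h import *
d=grab('top')
f=lambda L:np.array([[235-.375+u/4,95-.375+v/4] for u,v in L])
c=fit(d,[[60,55,142],[60,-55,142],[-10,-55,142],[-10,55,142]],f([(205,250),(435,156),(493,297),(265,395)]),[620,-100])
k=np.array([734.8,-79.2,.045])
print(c, rel(c,k))
for P in tf(rel(c,k),[[60,60,0],[60,-60,0],[18,0,0],[-60,0,0]]):print(P)
o=ctrl.get_obs();print(2*np.arctan2(*np.array(o['orientation'])[[1,0]]), o['ee_pos'],tf(c,[[-60,0,0]]))
```

```text
res [[0.0, -0.4], [-0.8, -0.2], [0.2, 0.7], [0.4, -0.0]]
[ 6.34768404e+02 -9.88375459e+01  3.73058831e-01] [-100.81372204  -15.11776351    0.32805883]
[-63.34590652  61.01477093   0.        ]
[-24.6811876  -52.58557902   0.        ]
[-83.77366955  -9.31805567   0.        ]
[-157.61389702  -34.45012297    0.        ]
0.3809198895746949 [ 567.73719889 -125.17304799   28.94498525] [[ 578.8953925  -120.70547995    0.        ]]
```

Emit:
arm_command(
  series=[
    {"linear": [0.003, -0.0025, 0], "turn": 0.028},
    {"linear": [0.003, -0.0025, 0], "turn": 0.028},
    {"linear": [0.003, -0.0025, 0], "turn": 0.028},
    {"linear": [0.003, -0.0025, 0], "turn": 0.028},
    {"linear": [0.003, -0.0025, 0], "turn": 0.028},
    {"linear": [0.003, -0.0025, 0], "turn": 0.028},
    {"linear": [0.003, -0.0025, 0], "turn": 0.028},
    {"linear": [0.003, -0.0025, 0], "turn": 0.028},
    {"linear": [0.003, -0.0025, 0], "turn": 0.028},
    {"linear": [0, 0, 0], "turn": 0},
  ],
)

```text
t: 7.15
ee_pos: [587.0, -96.2, 28.9]
orientation: [-3.135, -0.202, -0.0]
ft_force: [-2.9, 0.9, 2.1]
width: 87.7
grasp_force: 1.4
```

Emit:
arm_command(
  series=[
    {"linear": [0.002, -0.0025, 0], "turn": 0.028},
    {"linear": [0.002, -0.0025, 0], "turn": 0.028},
    {"linear": [0.002, -0.0025, 0], "turn": 0.028},
    {"linear": [0, 0, 0], "turn": 0},
  ],
)

```text
t: 7.55
ee_pos: [592.0, -88.3, 28.9]
orientation: [-3.141, -0.071, 0.0]
ft_force: [-3.7, 0.4, 2.6]
width: 88.0
grasp_force: 1.8
```

Run:
```python
from h import *
d=grab('top');i=d['frame'][95:245,235:375]
cv2.imwrite('pics/t5.png',cv2.resize(i,None,fx=4,fy=4,interpolation=cv2.INTER_CUBIC))
```

```text
(no output)
```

View pics/t5.png

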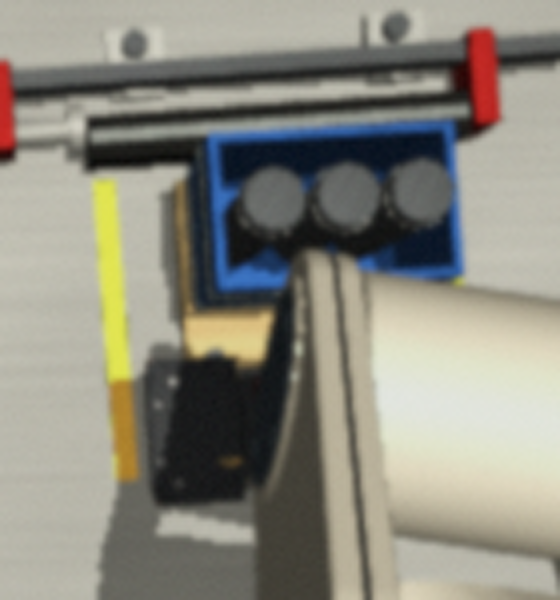

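The crate is squared up and a little short of the seal; rim corners at about (207,136), (456,123), (464,278), (217,293).

Run:
```python
from h import *
d=grab('top')
f=lambda L:np.array([[235-.375+u/4,95-.375+v/4] for u,v in L])
c=fit(d,[[60,55,142],[60,-55,142],[-10,-55,142],[-10,55,142]],f([(207,136),(456,123),(464,278),(217,293)]),[660,-90])
k=np.array([734.8,-79.2,.045])
print(c, rel(c,k))
```

```text
res [[0.2, -0.1], [-0.7, 0.0], [0.1, 0.2], [0.2, -0.1]]
[ 6.63017807e+02 -8.55136228e+01  3.71757880e-02] [-7.19935429e+01 -3.07812276e+00 -7.82421198e-03]
```

Emit:
arm_command(
  series=[
    {"linear": [0.002, 0, 0], "turn": 0},
    {"linear": [0.002, 0, 0], "turn": 0},
    {"linear": [0.002, 0, 0], "turn": 0},
    {"linear": [0.001, 0, 0], "turn": 0},
    {"linear": [0.001, 0, 0], "turn": 0},
    {"linear": [0, 0, 0], "turn": 0},
  ],
)

```text
t: 8.25
ee_pos: [599.5, -88.1, 28.6]
orientation: [-3.141, -0.072, 0.002]
ft_force: [-5.9, -0.2, 3.5]
width: 88.2
grasp_force: 2.7
```

Emit:
arm_command(
  series=[
    {"linear": [0.001, 0, 0], "turn": 0},
    {"linear": [0.001, 0, 0], "turn": 0},
    {"linear": [0, 0, 0], "turn": 0},
  ],
)

```text
t: 8.55
ee_pos: [601.5, -88.0, 28.6]
orientation: [-3.141, -0.072, 0.002]
ft_force: [-4.1, -0.5, 3.6]
width: 87.8
grasp_force: 2.5
```

Emit:
arm_command(
  series=[
    {"linear": [0.001, 0, 0], "turn": 0},
    {"linear": [0.001, 0, 0], "turn": 0},
    {"linear": [0, 0, 0], "turn": 0},
  ],
)

```text
t: 8.85
ee_pos: [602.7, -87.9, 28.6]
orientation: [-3.14, -0.072, 0.005]
ft_force: [-7.4, -0.8, 5.2]
width: 88.0
grasp_force: 3.8
```

Emit:
arm_command(
  series=[
    {"linear": [0.001, 0, 0], "turn": 0},
    {"linear": [0, 0, 0], "turn": 0},
  ],
)

```text
t: 9.05
ee_pos: [602.8, -87.9, 28.5]
orientation: [-3.14, -0.072, 0.008]
ft_force: [-9.3, -0.8, 7.4]
width: 87.4
grasp_force: 5.2
```

Emit:
arm_command(
  series=[
    {"linear": [0.001, 0, 0], "turn": 0},
    {"linear": [0, 0, 0], "turn": 0},
  ],
)

```text
t: 9.25
ee_pos: [602.8, -87.9, 28.3]
orientation: [-3.14, -0.072, 0.011]
ft_force: [-13.3, -1.2, 9.2]
width: 88.2
grasp_force: 6.5
```

Emit:
arm_command(
  series=[
    {"linear": [0.001, 0, 0], "turn": 0},
    {"linear": [0, 0, 0], "turn": 0},
  ],
)

```text
t: 9.45
ee_pos: [602.9, -87.8, 28.3]
orientation: [-3.14, -0.072, 0.014]
ft_force: [-16.2, -2.2, 11.6]
width: 87.9
grasp_force: 7.9
```

The TCP has stopped at x=602.8 and the force is rising, so the crate is seated on the rubber. Backing straight off, then up.

Emit:
arm_command(
  series=[
    {"linear": [-0.002, 0, 0], "turn": 0},
    {"linear": [-0.002, 0, 0], "turn": 0},
    {"linear": [-0.003, 0, 0], "turn": 0},
    {"linear": [-0.005, 0, 0], "turn": 0},
    {"linear": [-0.01, 0, 0], "turn": 0},
    {"linear": [-0.02, 0, 0], "turn": 0},
    {"linear": [-0.03, 0, 0], "turn": 0},
    {"linear": [-0.03, 0, 0], "turn": 0},
    {"linear": [-0.03, 0, 0], "turn": 0},
    {"linear": [0, 0, 0], "turn": 0},
  ],
)

```text
t: 10.45
ee_pos: [470.2, -93.1, 28.4]
orientation: [-3.14, -0.069, 0.008]
ft_force: [0.4, 0.3, 0.3]
width: 87.6
grasp_force: 0.0
```

Emit:
arm_command(
  series=[
    {"linear": [-0.01, 0.03, -0.03], "turn": 0},
    {"linear": [-0.01, 0.03, -0.03], "turn": 0},
    {"linear": [-0.01, 0.03, -0.03], "turn": 0},
    {"linear": [-0.01, 0.03, -0.03], "turn": 0},
    {"linear": [0, 0.03, -0.03], "turn": 0},
    {"linear": [0, 0.03, -0.03], "turn": 0},
    {"linear": [0, 0.03, 0], "turn": 0},
    {"linear": [0, 0.03, 0], "turn": 0},
    {"linear": [0, 0, 0], "turn": 0},
  ],
)

```text
t: 11.35
ee_pos: [447.1, -338.7, 209.7]
orientation: [3.138, 0.066, 0.005]
ft_force: [-0.4, 0.1, 0.6]
width: 87.4
grasp_force: 0.0
```

Run:
```python
from h import *
a=grab('top')['frame'][95:245,235:375];b=grab('scene')['frame'][130:300,90:360]
o=ctrl.get_obs();print(o['t'],o['ee_pos'],o['ft_force'])
cv2.imwrite('pics/t6.png',cv2.resize(a,None,fx=4,fy=4,interpolation=cv2.INTER_CUBIC))
cv2.imwrite('pics/s6.png',cv2.resize(b,None,fx=2.9,fy=2.9,interpolation=cv2.INTER_CUBIC))
```

```text
11.45 [ 446.10523235 -335.50130564  208.66345481] [-0.54513975  0.27334916  0.37690529]
```

View pics/t6.png

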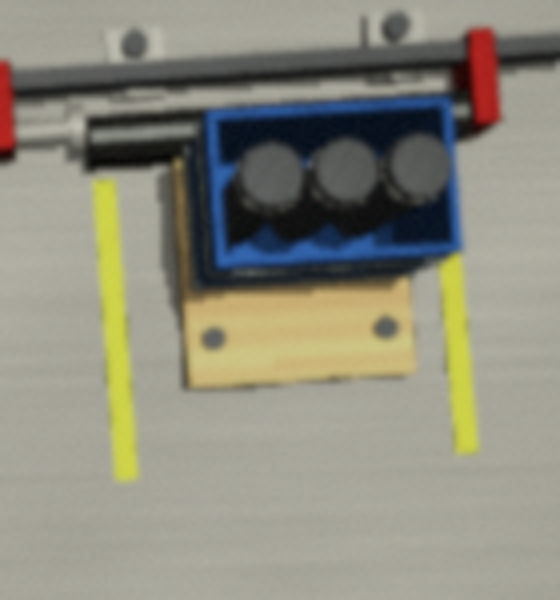

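View pics/s6.png

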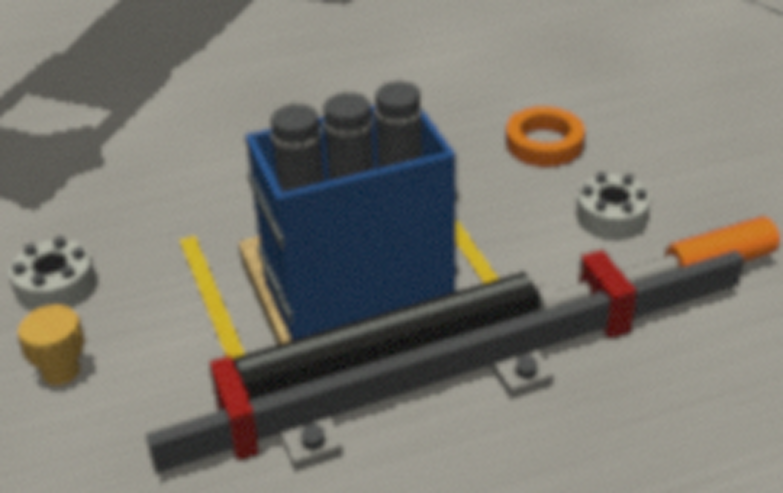

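The top view shows the crate squared against the seal: toe edge from (187,388) to (414,375), parallel to the seal, between the yellow lines with similar gaps on each side. The scene view shows it upright and touching the rubber, the bystanders in place and the robot clear.

Run:
```python
from h import *
print(ctrl.close_job())
```

```text
the job is handed in; nothing more can be done
None
```

The crate was pushed only by its skid and stands upright, squared against the rubber seal and between the yellow lines; the ring, plug and nuts look undisturbed, the robot is clear, and the job was handed in at about 11.5 s.

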